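# Feed one sample puck to the treatment seat

## Task

Press the dispenser's plunger fully down once and let it come back up, so that just one dark graphite puck comes out of the magazine. Then push that puck sideways along the lane, without lifting it, to the end with the shallow round seat (not the deep square well) until it drops in and lies flat. Leave the other two pucks in the magazine, do not disturb the things around, and finish clear.

Things in the scene. Friction and masses are not known exactly. Their poses are not given: they have to be found in the camera images.
- dispenser: fixed aluminium and grey puck dispenser, 175 mm deep (x), 231 mm wide (y). Origin on the table under the magazine's axis, z up. Its -x side, roughly towards the robot, has the lane, its +x side the plunger. Deck 30 mm above the table. Housing behind the magazine: x = 22 to 97 mm, 64 mm tall. Position and yaw vary
- plunger_top (a point): centre of the top face of the plunger's round black cap (34 mm across, 10 mm thick), at x = 60 mm, y = 0 in the dispenser's frame and 105.5 mm above the table when up. Pressed straight down
- plunger (a joint): plunger travel in m: 0 up, 0.024 fully down (hard stop). Spring: about 4 N to start, 9 N fully down; returns by itself. It drives a slide that pushes the lowest puck out into the lane (1.98 mm per mm of plunger) and then draws back, so that the stack drops. Each full press ejects one puck
- outlet (a point): point on the deck where the ejected puck comes to lie, within some mm (dispenser x = -46, y = 0, 30 mm above the table). It is the middle of a straight lane along the dispenser's y, between two rails 36 mm apart and 6 mm above the deck; end walls 12 mm above the deck close it 103.5 mm either side of here
- magazine_axis (a point): point on the deck on the magazine's axis (dispenser x = 0, y = 0). The magazine, 42 mm square and 54 mm above the deck, holds the stack of three pucks; it is open at the bottom towards the lane
- puck0_center (a point): centre (half-way up) of the lowest puck in the magazine, the one to be ejected: a plain dark grey graphite disc 32 mm across, 16 mm thick, 25 g or so. All three pucks are alike. It slides easily
- puck1_center (a point): centre of the second puck of the stack; must stay in the magazine
- puck2_center (a point): centre of the top puck of the stack; must stay in the magazine
- seat_mouth (a point): the goal: centre of the mouth of the round seat, 36 mm across, 4 mm deep, in the aluminium block at one end of the lane (dispenser y = +85.8 or -85.8 mm, differs by run), 29.5 mm above the table. A seated puck's centre is 4 mm above this point. The end wall, 17.7 mm beyond it, stops a puck pushed along the lane above the seat
- return_well: block at the other end of the lane with a deep square well (36 mm inside, 25 mm deep). Origin at its underside centre on the table. The puck must not go there
- vial_a: small closed glass vial, 26 mm wide, 50 mm tall, standing on the table behind one end of the dispenser. Leave alone
- vial_b: a second such vial, behind the other end. Leave alone
- screwdriver: screwdriver, 150 mm long, lying on the table on the robot's side of the dispenser. Leave alone
- beaker: glass beaker, 64 mm wide, 75 mm tall, to the left. Leave alone
- boss_clamp: dark steel clamp block, about 80 x 30 x 32 mm, to the right. Leave alone
- parts_tray: white tray 130 x 90 x 25 mm, to the right. Leave alone
- solvent_bottle: amber bottle, 60 mm wide, 130 mm tall, far left. Leave alone
- puck0: the same lowest puck; origin at the centre of its underside, z along its axis

How it is judged:
By the outcome, as a careful person would: the job done as asked, in the order asked, and still so for the second after the job is handed in, with the robot touching nothing.
It also fails if it takes over 40 s, if anything falls off the work surface, if the arm or the gripper's body presses on something with over 40 N, if the wrist force passes 120 N, or if a joint passes its speed limit or range.

## Robot

A 6-joint arm with a two-finger parallel gripper is mounted at the origin on the work surface. World frame = base frame: x ahead of the robot, y to its left, z up, the work surface at z = 0. Lengths are in m, angles in rad, forces in N, time in s.
With the tool pointing down it reaches from about 0.35 to 0.725 m from the base axis. Payload 6 kg.
Tool frame: the origin (TCP) lies midway between the tips of the shut fingers; the grasp point (between the pads) lies 19 mm behind it; y points along the fingers, z is the direction in which the jaws open and shut, and the axes are right-handed (so a half turn about y gives the same grasp; the last joint's range is limited). The gripper opens to 85 mm and grips with 20 to 120 N. Pads are 22 mm wide; open, the fingers measure 114 mm over their backs; the gripper's body (76 mm by 85 mm) begins 54 mm behind the grasp point. The pads swing forward as they close: fully open they stand 13 mm farther back than shut.
Start: joints at [1.462, 0.04, 0.085, 0, -1.615, -0.334], TCP at [0.257, 0.542, 0.231] pointing down, gripper open.
Joint ranges: [-2.56, 2.56], [-1.29, 2.01], [-1.08, 1.49], [-3.29, 1.98], [-2.81, -0.18], [-2.99, 2.99]. Speed limits (rad/s): [2.57, 2.57, 3.01, 3.14, 3.14, 3.14].

## Interface

Orientations are given as a unit quaternion [w, x, y, z].
In Python, from plant import robot, read_camera, camera_model, spot_in, cut_out, spot_point gives the robot as it stands.
- The arm moves only by the shell command python3 -m crank 'ROWS' [FORCE]. ROWS is JSON, a list of rows, each a list of 3 entries, a list of its own where there are three numbers: the shift along the tool's x, y, z in m, then the turn, a rotation vector about the tool's x, y, z in rad, then the finger opening in m, from 0 to 0.0854. In form: [[[dx, dy, dz], [rx, ry, rz], hand], ...]. A call has 1 to 8 rows; each row is the pose to reach, as a shift and turn from the pose commanded when the call began, along the tool's axes at that moment; what a row does not reach only later rows make up. A row lasts 1/12 s, in which the tool goes at most 41.7 mm and 7.16 degrees, less where a joint would pass 70% of its speed; a pose out of reach is approached as far as the arm can. A call with a gripper value outside its range is refused whole. The fingers move at their own pace and stop on an object; FORCE is the grip in N (left out, the last holds). Time passes only in rows, so rows that repeat a pose let the fingers close. It gives the time, the measured TCP pose, the force and the opening at its end, in the units of the state.
- robot.get_state(): the state, without advancing time (a new reading comes with each control period).
- read_camera(name): name is "side" or "top"; returns (picture, depth): 420x560x3 uint8, red, green, blue; 420x560 float32, m along the optical axis (not along the pixel's ray), 0 where there is no reading.
- camera_model(name): a dict with "fx", "fy", "cx", "cy" (pixels), "k1" (the pictures are not rectified: a ray, as slopes to the right and down, at radius r is drawn at 1 + k1 r^2 times it, then the intrinsics apply), "R" (3x3) and "t" (3): a world point X has camera coordinates R X + t. Camera axes: x right, y down, z forward; pixel columns grow to the right and rows downward; lengths in m; the calibration is good to about 2 mm. A picture is of the moment at which its call begins. camera_model takes no time and is no camera call.
- robot.close_job(): hands the job in, once; it reports no verdict.
Trained networks look in the newest picture that a camera, given by its name, has taken for a name from the list of things; names that differ only in an ending like _2 or _b are one class to them, and where a whole thing is asked for, a point or a joint stands for the part that bears it (a point fixed in the world has none). Each returns a list of dicts, best first, with "score" (0 to 1); they miss things now and then, are a little off and sometimes report something else, mostly with a low value. They report only what shows in the picture. A call takes as long as a camera call.
- spot_in(label, camera): "position" ([column, row] in pixels, amid what is visible of it).
- cut_out(label, camera): "pixels" (420x560 bool, what is visible of it) and "position" ([column, row] in pixels, amid what is visible of it).
- spot_point(label, camera): "position" ([column, row] in pixels: a listed point, or the origin of a listed thing).
The state is a dict: "time_s": time; "joints": joint angles; "dq": joint speeds; "tau": joint torques, N m; "tool_pos": TCP position; "orientation": TCP orientation; "force": force on the tool from outside, world axes, zero at the start; "torque": the same for the moment, N m; "finger_gap": opening from 0.0 (shut) to 1.0 (fully open).
Only numpy, scipy, OpenCV 4.12 (cv2) and the standard library are available. Lean on these libraries where they do the work, as an engineer would, in place of code of your own. Each camera call takes 0.05 s, during which the arm holds its last target.

## Working session

There is one attempt and no reset: what is moved stays moved. The work goes in short steps, Python scripts to look and compute and a shell command to move; the robot and the scene stay as the last step left them, time stands still between calls to the robot, and variables do not carry over. Pictures are saved under pics/ and viewed, and the job is handed in when it is done.

```bash
ls; mkdir -p pics
python3 - <<'E'
from plant import robot, read_camera, camera_model
import cv2
s=robot.get_state(); print(s)
for n in("side","top"):
    p,d=read_camera(n); cv2.imwrite(f"pics/{n}0.png",p[:,:,::-1]); print(n,camera_model(n))
E
```

```text
pics
{'time_s': 0.0, 'joints': array([ 1.46166114e+00,  4.07926211e-02,  8.38179009e-02, -4.33195062e-04,
       -1.61553032e+00, -3.33724355e-01]), 'dq': array([ 5.67576044e-05,  4.61025075e-05,  4.21733076e-04, -9.33803868e-04,
       -3.17899836e-04,  8.88107149e-04]), 'tau': array([-1.35472851e-04, -3.68194771e+01,  3.47419703e+01,  6.93260998e+00,
       -5.23558076e-03, -8.43353291e-06]), 'tool_pos': array([0.25689608, 0.54185211, 0.23029964]), 'orientation': array([ 0.15537586, -0.15520716, -0.68922611,  0.69046104]), 'force': array([ 0.48368674, -0.35061441, -0.20736429]), 'torque': array([-0.02070256,  0.01858033, -0.00144759]), 'finger_gap': 0.9988853949862466}
side {'fx': 413.87590493973755, 'fy': 413.87590493973755, 'cx': 282.2384147369165, 'cy': 212.2013608203613, 'k1': 0.04208864633201293, 'R': array([[ 0.99677005, -0.07787705, -0.01961194],
       [-0.05805243, -0.52997302, -0.84602513],
       [ 0.05549215,  0.84443103, -0.53278218]]), 't': array([-0.59498839,  0.12365347,  1.14616097])}
top {'fx': 420.8497321454273, 'fy': 420.8497321454273, 'cx': 280.28185575107534, 'cy': 211.80453733973206, 'k1': -0.060598493109665134, 'R': array([[ 0.0212237 , -0.9995774 ,  0.01986415],
       [-0.98855824, -0.02394928, -0.14892626],
       [ 0.14933905, -0.0164761 , -0.98864877]]), 't': array([-0.03277843,  0.58762812,  1.04510566])}
```

View pics/side0.png

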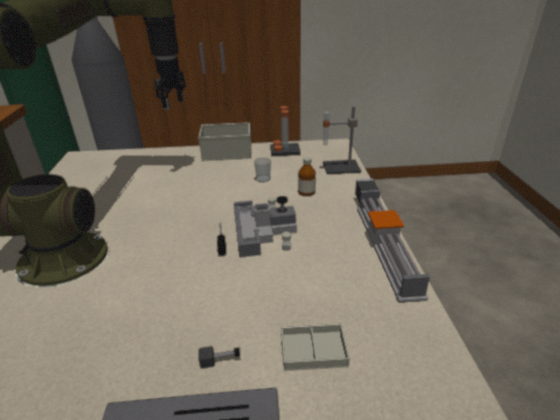

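View pics/top0.png

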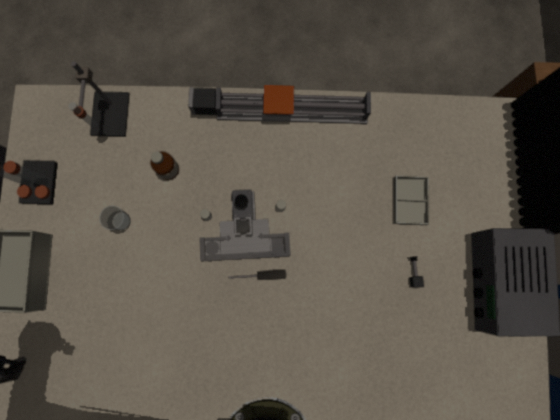

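The scene is visible in both views: the dispenser is at top (243,230) and side (262,222), the screwdriver at top (260,275), and the vials at top (206,216) and (281,207). Next I'll zoom in and run the networks.

```bash
cat > h.py <<'E'
import numpy as np, cv2
from scipy.optimize import least_squares
from plant import robot, read_camera, camera_model, spot_in, cut_out, spot_point
def proj(n,X):
    m=camera_model(n); X=np.atleast_2d(X); c=X@np.array(m["R"]).T+np.array(m["t"])
    p=c[:,:2]/c[:,2:]; r2=(p**2).sum(1,keepdims=True); p=p*(1+m["k1"]*r2)
    return p*[m["fx"],m["fy"]]+[m["cx"],m["cy"]]
def ray(n,uv):
    m=camera_model(n); q=(np.array(uv,float)-[m["cx"],m["cy"]])/[m["fx"],m["fy"]]; p=q.copy()
    for _ in range(20): p=q/(1+m["k1"]*(p@p))
    R=np.array(m["R"]); return -R.T@np.array(m["t"]), R.T@np.array([p[0],p[1],1])
def onz(n,uv,z):
    o,d=ray(n,uv); return o+d*(z-o[2])/d[2]
def tri(a,b):  # side uv, top uv
    f=lambda X: np.r_[proj("side",X)[0]-a, proj("top",X)[0]-b]
    r=least_squares(f,[0.5,0,0.05]); return r.x, np.sqrt((r.fun**2).mean())
def disp(p,yaw,L):  # dispenser local -> world
    c,s=np.cos(yaw),np.sin(yaw); L=np.atleast_2d(L)
    return np.c_[p[0]+c*L[:,0]-s*L[:,1], p[1]+s*L[:,0]+c*L[:,1], L[:,2]]
def crop(p,c,r,w,h,k,f):
    x=p[r:r+h,c:c+w,::-1]; cv2.imwrite(f,cv2.resize(x,None,fx=k,fy=k,interpolation=cv2.INTER_CUBIC))
E
python3 - <<'E'
from h import *
P={n:read_camera(n) for n in("side","top")}
crop(P["side"][0],200,170,130,100,6,"pics/sz.png"); crop(P["top"][0],190,175,130,100,6,"pics/tz.png")
for l in["plunger_top","outlet","magazine_axis","seat_mouth","return_well","dispenser","puck2_center","vial_a","vial_b","screwdriver"]:
    o={}
    for n in P:
        r=spot_point(l,n); o[n]=r
        print(l,n,[(np.round(x["position"],1).tolist(),round(x["score"],2)) for x in r[:3]])
    if o["side"] and o["top"]: print("   ",*tri(o["side"][0]["position"],o["top"][0]["position"]))
print(robot.get_state()["time_s"])
E
```

```text
plunger_top side [([283.0, 199.0], 0.63)]
plunger_top top [([256.0, 273.7], 0.69), ([239.5, 197.8], 0.6)]
    [0.50360649 0.0429982  0.10770718] 24.247196025107442
outlet side [([247.6, 226.4], 0.71)]
outlet top [([247.3, 243.5], 0.65)]
    [0.50336167 0.06425441 0.0226727 ] 0.7066900365425189
magazine_axis side [([263.4, 221.6], 0.91)]
magazine_axis top [([240.7, 226.0], 0.55)]
    [0.54957426 0.08306575 0.02375977] 0.46526472893815396
seat_mouth side [([247.2, 206.0], 0.43)]
seat_mouth top [([211.4, 246.5], 0.61), ([256.2, 275.1], 0.58)]
    [0.4972318  0.15595447 0.03643349] 0.7180478369216119
return_well side [([204.7, 362.2], 0.66), ([252.3, 247.0], 0.42)]
return_well top [([278.8, 246.2], 0.55)]
    [ 0.42024049 -0.03809475 -0.428389  ] 20.620313296862914
dispenser side [([263.4, 231.4], 0.85), ([262.6, 178.1], 0.75)]
dispenser top [([249.1, 229.6], 0.81)]
    [0.54507879 0.06214131 0.00237653] 0.159122472508782
puck2_center side [([258.7, 209.2], 0.46)]
puck2_center top [([246.0, 228.8], 0.5)]
    [0.53713092 0.06544326 0.07881196] 0.3264164926813087
vial_a side [([273.6, 214.4], 0.57), ([285.5, 245.9], 0.56)]
vial_a top [([205.7, 216.1], 0.64), ([283.3, 208.7], 0.47)]
    [ 0.58157369  0.182759   -0.01695562] 0.24477768439832523
vial_b side [([273.6, 214.4], 0.57), ([285.5, 245.9], 0.56)]
vial_b top [([205.7, 216.1], 0.64), ([283.3, 208.7], 0.47)]
    [ 0.58157369  0.182759   -0.01695562] 0.24477768439832523
screwdriver side [([222.8, 239.7], 0.63)]
screwdriver top [([257.2, 275.5], 0.65)]
    [ 0.42510316  0.03728981 -0.00090026] 0.41089135170483004
1.2
```

View pics/sz.png

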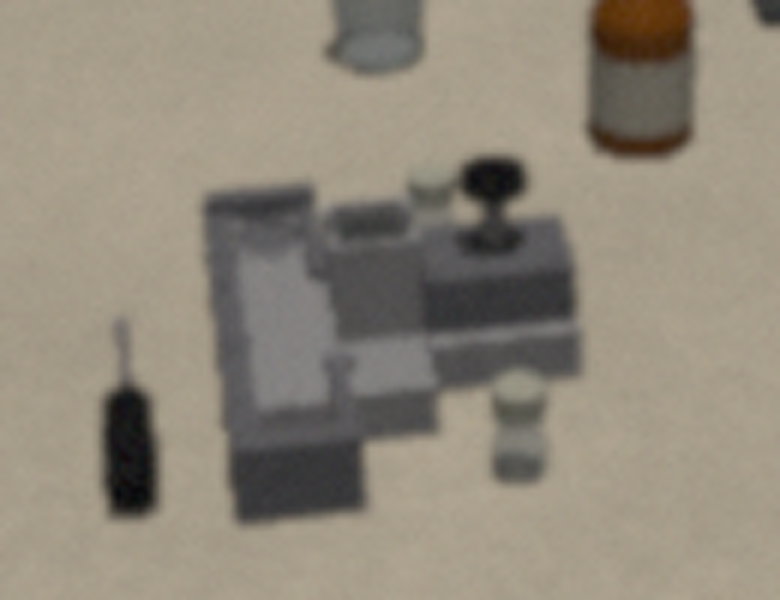

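View pics/tz.png

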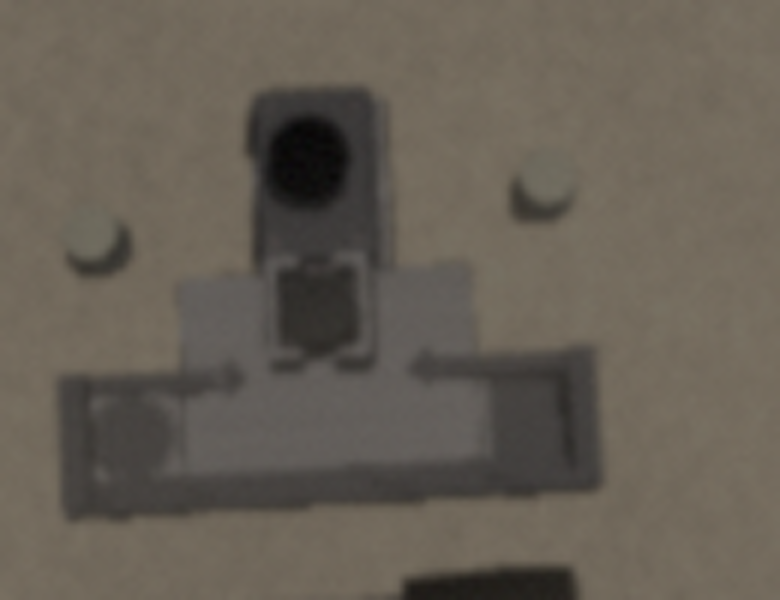

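The round seat is at the +y end, shown at the left of the top crop around (130,437). The square well is at the −y end, at crop (530,425). Next I'll fit the dispenser pose from features in both views.

```bash
cat > fit.py <<'E'
from h import *
T=lambda x,y,c0,r0:[(x+.5)/6-.5+c0,(y+.5)/6-.5+r0]
xin=None
F=[("top",(60,380),(None,.1155,.042)),("top",(595,348),(None,-.1155,.042)),("top",(602,487),(-.078,-.1155,.042)),("top",(68,517),(-.078,.1155,.042)),
("top",(263,258),(.021,.021,.084)),("top",(378,255),(.021,-.021,.084)),("top",(376,362),(-.021,-.021,.084)),("top",(268,368),(-.021,.021,.084)),
("top",(307,160),(.060,0,.1055)),("side",(494,176),(.060,0,.1055)),
("side",(237,522),(-.078,-.1155,0)),("side",(366,508),(None,-.1155,0)),("side",(205,190),(-.078,.1155,.042)),("side",(312,185),(None,.1155,.042)),
("side",(412,240),(.021,-.021,.084)),("side",(332,245),(-.021,-.021,.084)),("side",(580,376),(.097,None,0))]
def res(v,full=False):
    x,y,yaw,xi,yh,*b=v; out=[]
    for n,uv,L in F:
        L=list(L)
        if L[0] is None:L[0]=xi
        if L[1] is None:L[1]=-abs(yh)
        X=disp((x,y),yaw,L); 
        t=T(*uv,*((190,175) if n=="top" else (200,170)))
        bb=np.array(b[:2] if n=="top" else b[2:])
        out.append(proj(n,X)[0]+bb-t)
    return np.array(out) if full else np.r_[np.ravel(out),np.array(b)/1.5]
r=least_squares(res,[.54,.066,0.05,-.014,.03,0,0,0,0],loss="soft_l1")
print(np.round(r.x,4)); print(np.round(res(r.x,True),1).tolist())
x,y,yaw=r.x[:3]
for k,L in dict(plunger=(.06,0,.1055),outlet=(-.046,0,.03),mag=(0,0,.03),seat=(-.046,.0858,.0295),well=(-.046,-.0858,0)).items():
    X=disp((x,y),yaw,L)[0]; print(k,X.round(4),"top",proj("top",X)[0].round(1),"side",proj("side",X)[0].round(1))
E
python3 fit.py
```

```text
[ 0.5436  0.0736  0.0784 -0.0188  0.0283  0.1503 -0.0793  0.0031  0.403 ]
[[-0.3, -0.1], [0.4, 0.3], [0.6, 0.2], [-0.9, 0.2], [0.6, 0.7], [-1.7, 0.3], [-0.5, -0.7], [0.5, -0.8], [0.4, -0.3], [-0.3, -1.0], [0.0, 0.4], [0.0, 0.3], [-0.7, 0.2], [0.2, -0.8], [1.2, -0.2], [-0.2, 0.5], [-0.1, 0.0]]
plunger [0.6034 0.0783 0.1055] top [241. 201.] side [281.7 197.5]
outlet [0.4977 0.07   0.03  ] top [244.9 246.4] side [246.6 223.2]
mag [0.5436 0.0736 0.03  ] top [244.1 228.7] side [262.1 221.6]
seat [0.491  0.1555 0.0295] top [211.8 248.2] side [244.3 208.3]
well [ 0.5045 -0.0155  0.    ] top [277.8 245.3] side [249.8 248.8]
```

The fit is good: two-view residuals are around 0.5 px. The dispenser is at (0.544, 0.074) with yaw 0.078 rad. Now I'll work out the shift to above the plunger.

```bash
cat >> h.py <<'E'
from scipy.spatial.transform import Rotation as Rn
DP=(.5436,.0736); YAW=.0784
def state():
    s=robot.get_state(); q=s["orientation"]; R=Rn.from_quat([q[1],q[2],q[3],q[0]]); return s,R
def goto(target, zdir=None):
    """shift and turn in tool axes from the measured pose; zdir: world dir wanted for tool z (either sign), tool y down"""
    s,R=state(); t=R.inv().apply(np.array(target)-s["tool_pos"])
    print("t",round(s["time_s"],2),"tcp",s["tool_pos"].round(4),"F",s["force"].round(1),"gap",round(s["finger_gap"],3)," shift",t.round(4).tolist())
    if zdir is not None:
        z=np.array(zdir,float); y=np.array([0,0,-1.])
        for sg in(1,-1):
            x=np.cross(y,sg*z); Rt=Rn.from_matrix(np.c_[x,y,sg*z]); print("  turn",(R.inv()*Rt).as_rotvec().round(4).tolist())
E
python3 - <<'E'
from h import *
s,R=state(); print(R.as_matrix().round(3)); 
d=disp((0,0),YAW,[0,1,0])[0]; d2=disp((0,0),YAW,[1,0,0])[0]
print(d)
P=disp(DP,YAW,[.06,0,.18])[0]
goto(P,d); goto(P,d2)
p,dep=read_camera("top"); import numpy as np
print(dep[199:204,239:244].round(3))
for uv in [(241,201),(238,203)]:
    o,dd=ray("top",uv); m=camera_model("top"); print(o+dd*dep[uv[1],uv[0]])
p,dep=read_camera("side")
for uv in [(282,198),(281,198)]:
    o,dd=ray("side",uv); print(o+dd*dep[uv[1],uv[0]])
E
```

```text
[[-0.904 -0.    -0.428]
 [ 0.428 -0.    -0.904]
 [ 0.    -1.     0.   ]]
[-0.07831971  0.99692829  0.        ]
t 1.2 tcp [0.257  0.5421 0.2313] F [-0.8 -0.3  0.1] gap 1.005  shift [-0.5117, 0.0513, 0.2707]
  turn [-0.0, 2.6204, -0.0001]
  turn [-0.0001, -0.5212, 0.0]
t 1.2 tcp [0.257  0.5421 0.2313] F [-0.8 -0.3  0.1] gap 1.005  shift [-0.5117, 0.0513, 0.2707]
  turn [-0.0, -2.092, 0.0001]
  turn [-0.0001, 1.0496, -0.0]
[[1.027 1.033 1.029 1.03  1.033]
 [0.    1.029 1.028 1.032 1.032]
 [1.031 1.031 1.031 1.028 1.032]
 [1.031 1.027 1.032 1.03  1.032]
 [1.026 1.03  1.032 1.026 1.031]]
[0.6035485  0.07838522 0.104614  ]
[0.5984305  0.08556223 0.10443995]
[0.60448801 0.07977665 0.10305468]
[0.60168306 0.08104735 0.10250031]
```

```bash
python3 -m crank '[[[-0.512,0.0,0.271],[0,-0.5212,0],0.0],[[-0.512,0.0,0.271],[0,-0.5212,0],0.0],[[-0.512,0.0,0.271],[0,-0.5212,0],0.0],[[-0.512,0.0,0.271],[0,-0.5212,0],0.0],[[-0.512,0.0,0.271],[0,-0.5212,0],0.0],[[-0.512,0.0,0.271],[0,-0.5212,0],0.0],[[-0.512,0.0,0.271],[0,-0.5212,0],0.0],[[-0.512,0.0,0.271],[0,-0.5212,0],0.0]]' 40
python3 - <<'E'
from h import *
goto(disp(DP,YAW,[.06,0,.18])[0],disp((0,0),YAW,[0,1,0])[0])
E
```

```text
time_s: 1.97
tool_pos: [0.4557, 0.2753, 0.2317]
orientation: [0.028, -0.028, 0.707, -0.706]
force: [0.5, 1.0, 0.7]
finger_gap: -0.0
t 1.97 tcp [0.4557 0.2753 0.2317] F [0.5 1.  0.7] gap -0.0  shift [-0.1317, 0.0517, 0.2081]
  turn [-0.0011, -3.1411, -0.001]
  turn [0.0006, 0.0005, -0.0007]
```

```bash
python3 -m crank '[[[-0.131,0.01,0.207],[0,0,0],0.0],[[-0.131,0.01,0.207],[0,0,0],0.0],[[-0.131,0.02,0.207],[0,0,0],0.0],[[-0.131,0.03,0.207],[0,0,0],0.0],[[-0.131,0.04,0.207],[0,0,0],0.0],[[-0.131,0.051,0.207],[0,0,0],0.0],[[-0.131,0.051,0.207],[0,0,0],0.0],[[-0.131,0.051,0.207],[0,0,0],0.0]]'
python3 - <<'E'
from h import *
goto(disp(DP,YAW,[.06,0,.1055])[0],disp((0,0),YAW,[0,1,0])[0])
for n,b in(("side",(240,130,100,100)),("top",(190,165,100,100))):
    p,_=read_camera(n); crop(p,*b,6,f"pics/{n}1.png")
s,R=state(); print(proj("side",s["tool_pos"]),proj("top",s["tool_pos"]))
E
```

```text
time_s: 2.63
tool_pos: [0.6016, 0.0788, 0.1776]
orientation: [-0.025, 0.028, -0.706, 0.707]
force: [0.1, 0.5, -0.2]
finger_gap: 0.0
t 2.63 tcp [0.6016 0.0788 0.1776] F [ 0.1  0.5 -0.2] gap 0.0  shift [-0.002, 0.0721, 0.0005]
  turn [-0.0068, 3.138, -0.0022]
  turn [-0.0014, -0.0036, 0.0044]
[[280.44040165 173.67792747]] [[237.35419475 195.89140203]]
```

View pics/side1.png

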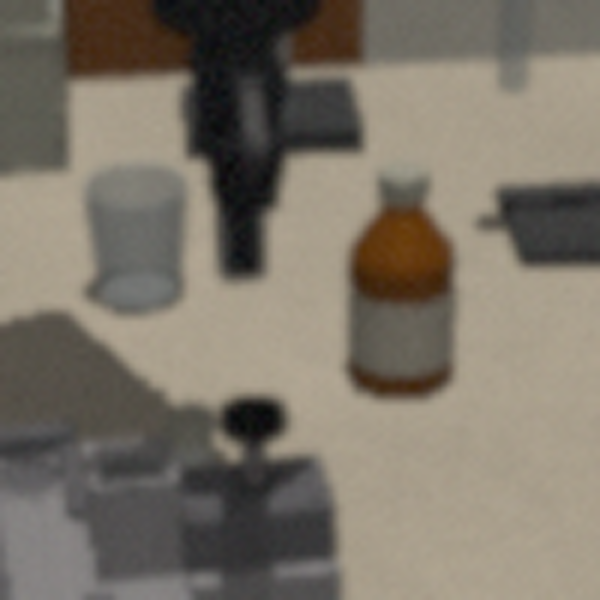

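View pics/top1.png

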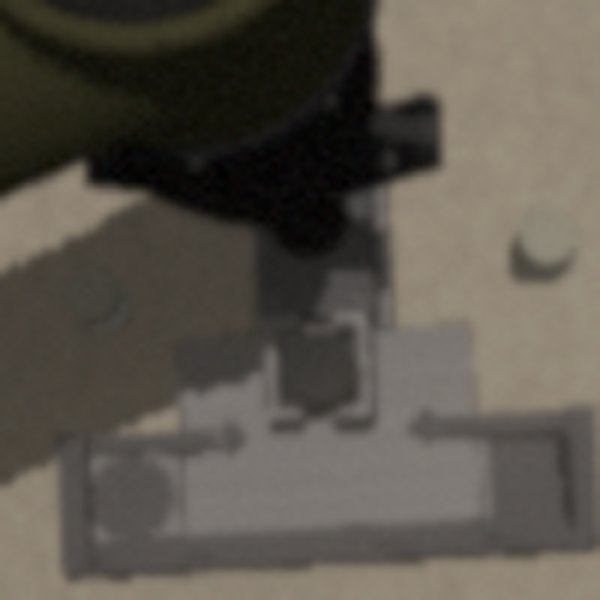

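The fingertip is above the cap: side crop (242,275) against cap (252,415). Its projection agrees with the calibration to about 1.5 px. I'll go down to contact and then press in small steps.

```bash
python3 -m crank '[[[-0.002,0.03,0.0],[0,-0.003,0],0.0],[[-0.002,0.055,0.0],[0,-0.003,0],0.0],[[-0.002,0.066,0.0],[0,-0.003,0],0.0],[[-0.002,0.069,0.0],[0,-0.003,0],0.0],[[-0.002,0.069,0.0],[0,-0.003,0],0.0]]'
python3 - <<'E'
from h import *
goto(disp(DP,YAW,[.06,0,.1055])[0],disp((0,0),YAW,[0,1,0])[0])
E
```

```text
time_s: 3.15
tool_pos: [0.6036, 0.0819, 0.112]
orientation: [-0.029, 0.029, -0.706, 0.707]
force: [-0.3, -0.4, 1.0]
finger_gap: 0.003
t 3.15 tcp [0.6036 0.0819 0.112 ] F [-0.3 -0.4  1. ] gap 0.003  shift [0.0005, 0.0065, 0.0036]
  turn [-0.0006, -3.1371, 0.0008]
  turn [-0.0005, 0.0045, -0.0004]
```

```bash
python3 -m crank '[[[0,0.0,0.0],[0,0,0],0.0]]'; python3 -m crank '[[[0,0.0,0.0],[0,0,0],0.0]]'
python3 - <<'E'
from h import *
goto(disp(DP,YAW,[.06,0,.1055])[0],disp((0,0),YAW,[0,1,0])[0])
E
```

```text
time_s: 3.23
tool_pos: [0.6045, 0.0818, 0.1136]
orientation: [0.03, -0.028, 0.707, -0.706]
force: [0.2, -0.2, 0.2]
finger_gap: -0.003
time_s: 3.32
tool_pos: [0.6046, 0.0817, 0.1137]
orientation: [0.03, -0.028, 0.707, -0.706]
force: [-0.7, -0.1, 0.7]
finger_gap: -0.001
t 3.32 tcp [0.6046 0.0817 0.1137] F [-0.7 -0.1  0.7] gap -0.001  shift [0.0015, 0.0082, 0.0033]
  turn [-0.0052, -3.1379, -0.0007]
  turn [0.0005, 0.0037, -0.0033]
```

```bash
python3 -m crank '[[[0.0015,0.006,0.0033],[0,0.003,0],0.0],[[0.0015,0.012,0.0033],[0,0.003,0],0.0],[[0.0015,0.018,0.0033],[0,0.003,0],0.0],[[0.0015,0.024,0.0033],[0,0.003,0],0.0],[[0.0015,0.028,0.0033],[0,0.003,0],0.0],[[0.0015,0.03,0.0033],[0,0.003,0],0.0],[[0.0015,0.03,0.0033],[0,0.003,0],0.0],[[0.0015,0.03,0.0033],[0,0.003,0],0.0]]'
python3 - <<'E'
from h import *
goto(disp(DP,YAW,[.06,0,.0815])[0],disp((0,0),YAW,[0,1,0])[0])
E
```

```text
time_s: 3.98
tool_pos: [0.6036, 0.0777, 0.0833]
orientation: [-0.029, 0.027, -0.707, 0.707]
force: [-1.9, -0.1, 8.4]
finger_gap: 0.006
t 3.98 tcp [0.6036 0.0777 0.0833] F [-1.9 -0.1  8.4] gap 0.006  shift [0.0001, 0.0018, -0.0006]
  turn [-0.0052, -3.1414, 0.0002]
  turn [-0.0002, 0.0002, -0.0033]
```

Force is 8.4 N at about 22 mm of travel. I'll step on until the force rises sharply at the hard stop.

```bash
python3 -m crank '[[[0,0.001,0],[0,0,0],0.0],[[0,0.002,0],[0,0,0],0.0],[[0,0.002,0],[0,0,0],0.0]]';python3 -m crank '[[[0,0.001,0],[0,0,0],0.0],[[0,0.001,0],[0,0,0],0.0]]'
```

```text
time_s: 4.23
tool_pos: [0.6036, 0.0777, 0.0816]
orientation: [-0.029, 0.027, -0.707, 0.707]
force: [-0.6, -0.6, 8.3]
finger_gap: 0.0
time_s: 4.4
tool_pos: [0.6036, 0.0777, 0.0816]
orientation: [-0.029, 0.026, -0.707, 0.707]
force: [-4.7, 0.4, 13.5]
finger_gap: -0.004
```

Measured z has stalled at 0.0816 and the force is above the 9 N spring, so it's at the stop. One more small push will confirm it, then I'll lift.

```bash
python3 -m crank '[[[0,0.001,0],[0,0,0],0.0],[[0,0.001,0],[0,0,0],0.0],[[0,0.001,0],[0,0,0],0.0]]'; python3 -m crank '[[[0,-0.01,0],[0,0,0],0.0],[[0,-0.02,0],[0,0,0],0.0],[[0,-0.03,0],[0,0,0],0.0],[[0,-0.05,0],[0,0,0],0.0],[[0,-0.09,0],[0,0,0],0.0],[[0,-0.12,0],[0,0,0],0.0],[[0,-0.12,0],[0,0,0],0.0]]'
python3 - <<'E'
from h import *
goto(disp(DP,YAW,[-.046,-.045,.15])[0],disp((0,0),YAW,[0,1,0])[0])
for n,b in(("side",(200,170,130,100)),("top",(190,175,130,100))):
    p,_=read_camera(n); crop(p,*b,6,f"pics/{n}2.png")
E
```

```text
time_s: 4.65
tool_pos: [0.6036, 0.0776, 0.0816]
orientation: [-0.029, 0.026, -0.706, 0.707]
force: [-7.0, 0.3, 17.3]
finger_gap: -0.003
time_s: 5.23
tool_pos: [0.6047, 0.0775, 0.205]
orientation: [0.031, -0.024, 0.707, -0.706]
force: [0.3, -0.3, 1.5]
finger_gap: -0.004
t 5.23 tcp [0.6047 0.0775 0.205 ] F [ 0.3 -0.3  1.5] gap -0.004  shift [0.1077, 0.0539, 0.0442]
  turn [0.0154, 3.1413, 0.0011]
  turn [0.0007, -0.0002, -0.0098]
```

View pics/side2.png

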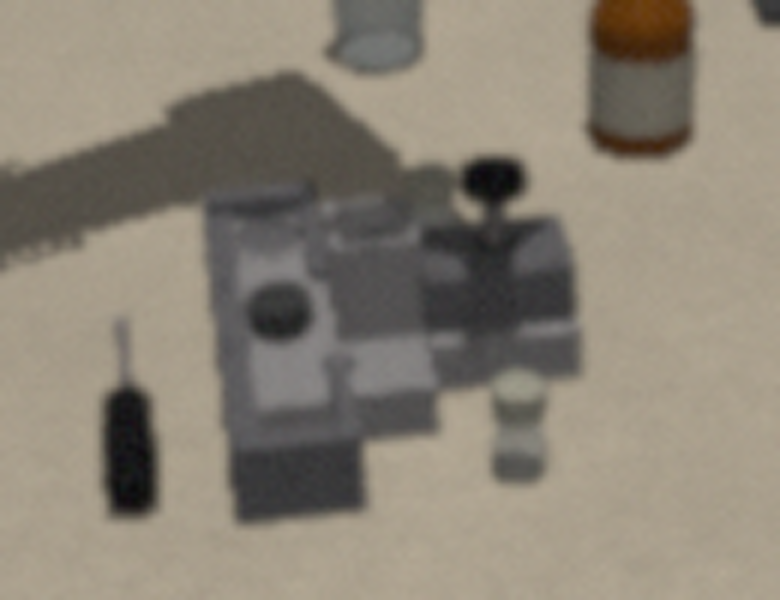

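View pics/top2.png

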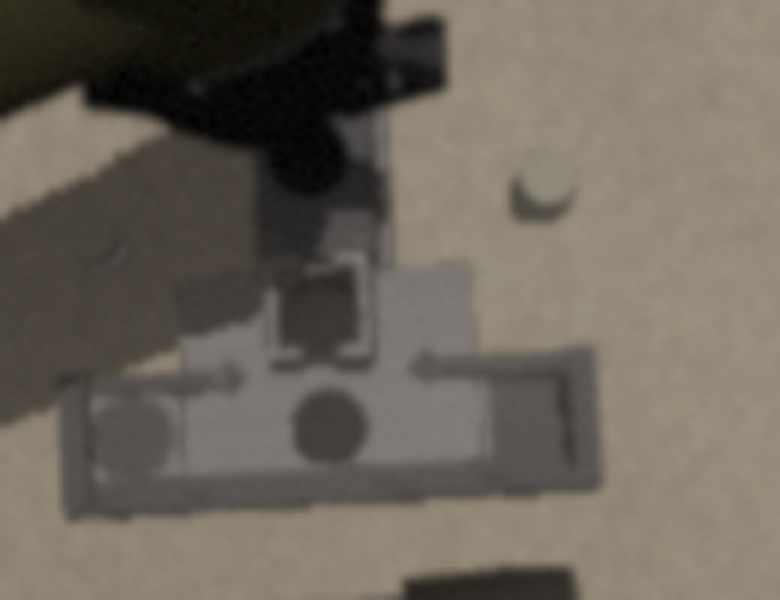

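One puck lies in the lane at top crop (330,426) and side crop (280,310). The plunger is back up, as side crop (494,178) is unchanged. Next I'll measure the puck and the seat from both views.

Run:
```python
from h import *
T=lambda x,y,c0,r0:np.array([(x+.5)/6-.5+c0,(y+.5)/6-.5+r0])
def loc(X):
    c,s=np.cos(YAW),np.sin(YAW); d=X[:2]-np.array(DP); return np.round([c*d[0]+s*d[1],-s*d[0]+c*d[1],X[2]],4)
pk=tri(T(280,307,200,170),T(330,426,190,175)); print("puck tri",pk[0].round(4),pk[1],loc(pk[0]))
X=onz("top",T(330,426,190,175),.044); print("puck top z=.044",X,loc(X))
X=onz("side",T(280,303,200,170),.046); print("puck side",X,loc(X))
X=onz("top",T(131,437,190,175),.0295); print("seat top",X,loc(X))
Y=X
```

```text
puck tri [0.4984 0.0703 0.0385] 0.22147853002147244 [-0.0453  0.0002  0.0385]
puck top z=.044 [0.49875692 0.0699675  0.044     ] [-0.045  -0.0001  0.044 ]
puck side [0.49787488 0.06218031 0.046     ] [-0.0465 -0.0078  0.046 ]
seat top [0.49295533 0.15657039 0.0295    ] [-0.044   0.0867  0.0295]
```

```bash
python3 -m crank '[[[0.108,0.05,0.044],[0,0,-0.01],0.0],[[0.108,0.05,0.044],[0,0,-0.01],0.0],[[0.108,0.05,0.044],[0,0,-0.01],0.0],[[0.108,0.05,0.044],[0,0,-0.01],0.0],[[0.108,0.05,0.044],[0,0,-0.01],0.0],[[0.108,0.05,0.044],[0,0,-0.01],0.0]]'
python3 - <<'E'
from h import *
goto(disp(DP,YAW,[-.0455,-.045,.036])[0],disp((0,0),YAW,[0,1,0])[0])
E
```

```text
time_s: 5.83
tool_pos: [0.4982, 0.0253, 0.1471]
orientation: [-0.024, 0.031, -0.706, 0.707]
force: [0.5, 1.2, 0.5]
finger_gap: -0.0
t 5.83 tcp [0.4982 0.0253 0.1471] F [0.5 1.2 0.5] gap -0.0  shift [-0.0046, 0.111, 0.0004]
  turn [-0.0161, 3.1414, -0.0004]
  turn [-0.0003, -0.0001, 0.0103]
```

```bash
python3 -m crank '[[[0,0.03,0],[0,0,0],0.0],[[0,0.05,0],[0,0,0],0.0],[[0,0.05,0],[0,0,0],0.0],[[0,0.05,0],[0,0,0],0.0]]'
python3 - <<'E'
from h import *
goto(disp(DP,YAW,[-.0455,-.045,.036])[0],disp((0,0),YAW,[0,1,0])[0])
E
```

```text
time_s: 6.17
tool_pos: [0.4983, 0.0255, 0.0972]
orientation: [-0.024, 0.032, -0.706, 0.707]
force: [0.5, 0.5, 0.9]
finger_gap: -0.001
t 6.17 tcp [0.4983 0.0255 0.0972] F [0.5 0.5 0.9] gap -0.001  shift [-0.0041, 0.0612, 0.0006]
  turn [0.0182, -3.1413, 0.0018]
  turn [-0.0011, 0.0003, 0.0116]
```

```bash
python3 -m crank '[[[-0.004,0.02,0.0],[0,0,0.011],0.0],[[-0.004,0.04,0.0],[0,0,0.011],0.0],[[-0.004,0.052,0.0],[0,0,0.011],0.0],[[-0.004,0.052,0.0],[0,0,0.011],0.0],[[-0.004,0.052,0.0],[0,0,0.011],0.0]]'
python3 - <<'E'
from h import *
goto(disp(DP,YAW,[-.0455,-.045,.036])[0],disp((0,0),YAW,[0,1,0])[0])
for n,b in(("side",(200,170,130,100)),("top",(190,175,130,100))):
    p,_=read_camera(n); crop(p,*b,6,f"pics/{n}3.png")
E
```

```text
time_s: 6.58
tool_pos: [0.502, 0.0257, 0.0463]
orientation: [-0.028, 0.027, -0.706, 0.707]
force: [-0.8, -0.9, 1.0]
finger_gap: 0.005
t 6.58 tcp [0.502  0.0257 0.0463] F [-0.8 -0.9  1. ] gap 0.005  shift [0.0002, 0.0103, 0.0005]
  turn [-0.0023, -3.1413, 0.0012]
  turn [-0.0008, 0.0003, -0.0015]
```

View pics/side3.png

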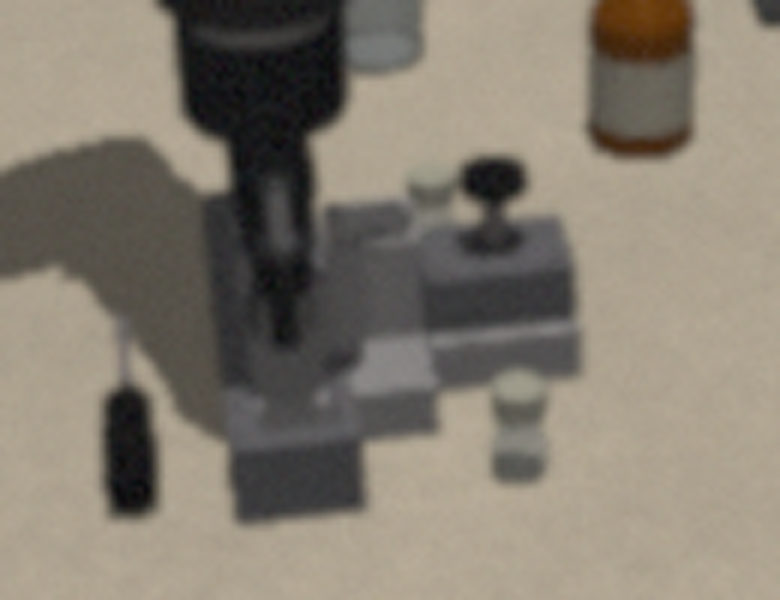

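View pics/top3.png

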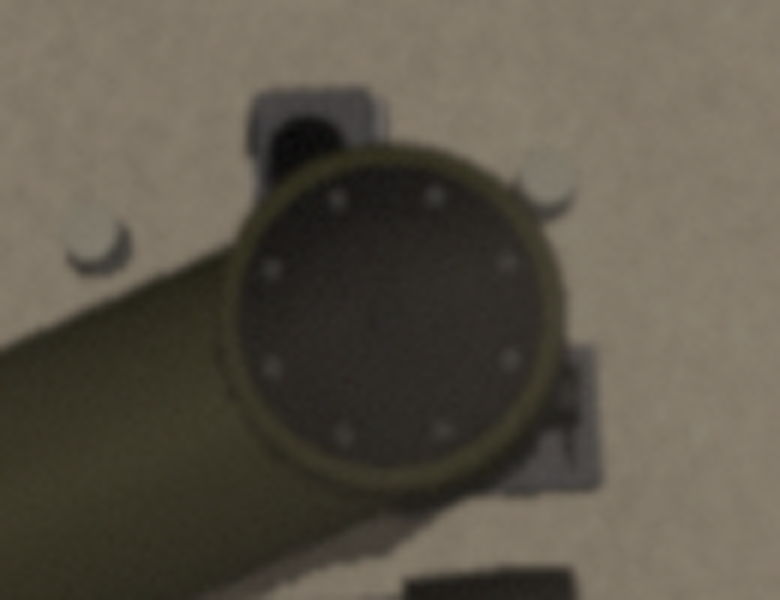

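In the side view the fingertip is in the lane at crop (287,342), on the −y side of the puck and clear of the rails. I'll lower it the last 10 mm and then push slowly towards +y, which is −z in the tool frame.

```bash
python3 -m crank '[[[0,0.005,0],[0,0,0],0.0],[[0,0.01,0],[0,0,0],0.0],[[0,0.01,0],[0,0,0],0.0]]'
python3 -m crank '[[[0,0,-0.005],[0,0,0],0.0],[[0,0,-0.01],[0,0,0],0.0],[[0,0,-0.015],[0,0,0],0.0],[[0,0,-0.02],[0,0,0],0.0],[[0,0,-0.025],[0,0,0],0.0],[[0,0,-0.03],[0,0,0],0.0],[[0,0,-0.035],[0,0,0],0.0],[[0,0,-0.04],[0,0,0],0.0]]'
python3 - <<'E'
from h import *
goto(disp(DP,YAW,[-.0455,.05,.036])[0],disp((0,0),YAW,[0,1,0])[0])
for n,b in(("side",(200,170,130,100)),):
    p,_=read_camera(n); crop(p,*b,6,f"pics/{n}4.png")
E
```

```text
time_s: 6.93
tool_pos: [0.5008, 0.0256, 0.0344]
orientation: [0.028, -0.028, 0.707, -0.707]
force: [0.1, 1.3, -0.1]
finger_gap: 0.0
time_s: 7.6
tool_pos: [0.4981, 0.066, 0.0353]
orientation: [-0.028, 0.027, -0.707, 0.707]
force: [0.4, -0.3, 0.5]
finger_gap: 0.005
t 7.6 tcp [0.4981 0.066  0.0353] F [ 0.4 -0.3  0.5] gap 0.005  shift [-0.0004, -0.0007, -0.054]
  turn [-0.0017, -3.1414, 0.0003]
  turn [-0.0002, 0.0002, -0.0011]
```

View pics/side4.png

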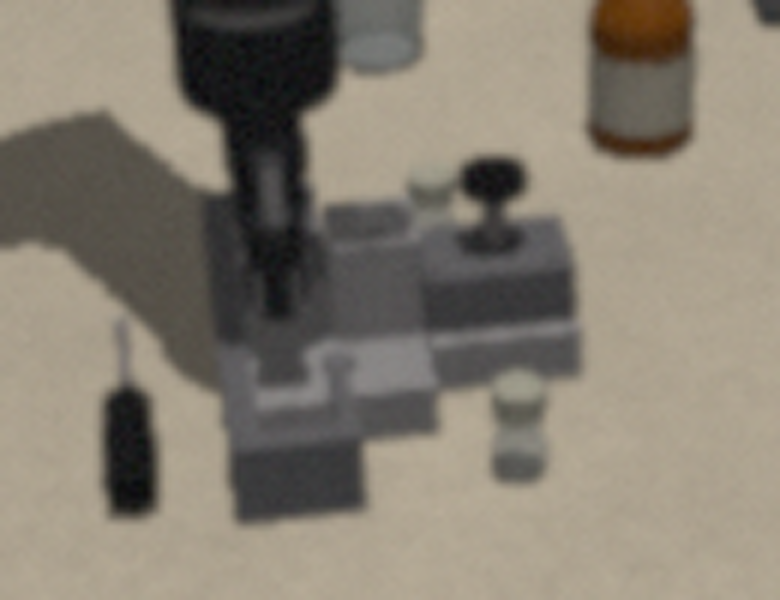

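The fingertip is at crop (278,310) and the puck's dark edge shows on both sides ahead of it at about (245–305, 262). The push is going straight, so I'll continue.

```bash
python3 -m crank '[[[0,0,-0.005],[0,0,0],0.0],[[0,0,-0.01],[0,0,0],0.0],[[0,0,-0.015],[0,0,0],0.0],[[0,0,-0.02],[0,0,0],0.0],[[0,0,-0.025],[0,0,0],0.0],[[0,0,-0.03],[0,0,0],0.0],[[0,0,-0.035],[0,0,0],0.0],[[0,0,-0.04],[0,0,0],0.0]]'
python3 -m crank '[[[0,0,-0.003],[0,0,0],0.0],[[0,0,-0.006],[0,0,0],0.0],[[0,0,-0.009],[0,0,0],0.0],[[0,0,-0.009],[0,0,0],0.0]]'
python3 - <<'E'
from h import *
goto(disp(DP,YAW,[-.0455,.055,.036])[0],disp((0,0),YAW,[0,1,0])[0])
for n,b in(("side",(200,170,130,100)),("top",(190,175,130,100))):
    p,_=read_camera(n); crop(p,*b,6,f"pics/{n}5.png")
E
```

```text
time_s: 8.32
tool_pos: [0.495, 0.1059, 0.0353]
orientation: [-0.028, 0.027, -0.707, 0.707]
force: [-0.3, -0.2, -0.1]
finger_gap: 0.002
time_s: 8.65
tool_pos: [0.4943, 0.1148, 0.0352]
orientation: [0.028, -0.027, 0.707, -0.707]
force: [-0.2, -0.5, 0.1]
finger_gap: 0.002
t 8.65 tcp [0.4943 0.1148 0.0352] F [-0.2 -0.5  0.1] gap 0.002  shift [-0.0005, -0.0008, -0.01]
  turn [-0.0015, -3.1413, -0.0002]
  turn [0.0001, 0.0003, -0.001]
```

View pics/side5.png

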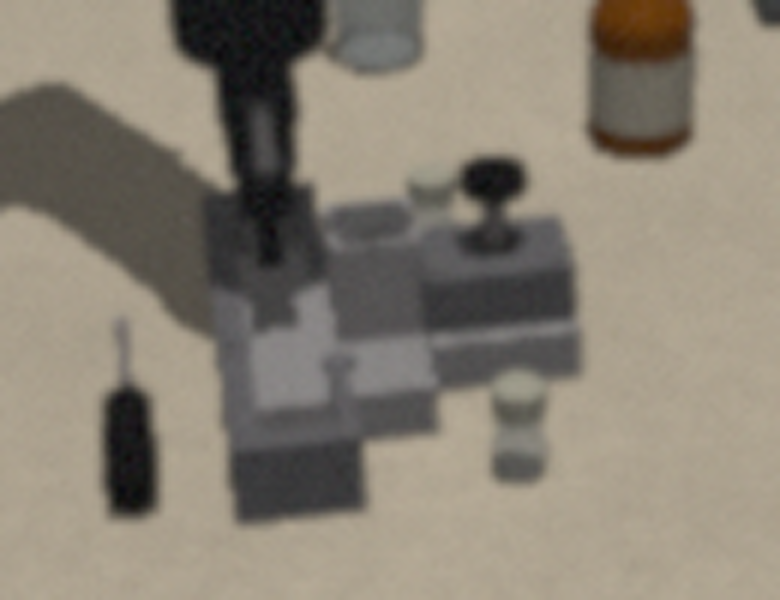

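View pics/top5.png

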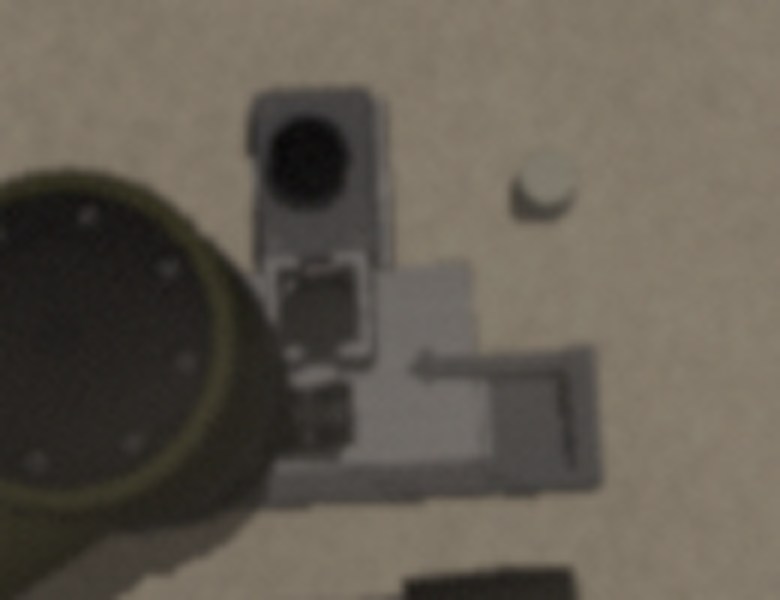

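```bash
python3 -m crank '[[[-0.0004,0,-0.003],[0,0,0],0.0],[[-0.0004,0,-0.006],[0,0,0],0.0],[[-0.0004,0,-0.008],[0,0,0],0.0],[[-0.0004,0,-0.008],[0,0,0],0.0]]'
for i in 1 2; do python3 -m crank '[[[0,0,-0.001],[0,0,0],0.0],[[0,0,-0.001],[0,0,0],0.0]]'; done
python3 - <<'E'
from h import *
goto(disp(DP,YAW,[-.0455,.055,.036])[0],disp((0,0),YAW,[0,1,0])[0])
for n,b in(("side",(200,170,130,100)),):
    p,_=read_camera(n); crop(p,225,190,50,40,15,f"pics/{n}6.png")
E
```

```text
time_s: 9.08
tool_pos: [0.494, 0.1227, 0.0352]
orientation: [-0.028, 0.028, -0.707, 0.707]
force: [-1.0, 0.3, 0.1]
finger_gap: -0.001
time_s: 9.25
tool_pos: [0.494, 0.1235, 0.0352]
orientation: [-0.028, 0.027, -0.707, 0.707]
force: [0.1, 0.4, 0.3]
finger_gap: 0.002
time_s: 9.42
tool_pos: [0.4939, 0.1244, 0.0353]
orientation: [-0.028, 0.027, -0.707, 0.707]
force: [0.6, -0.8, -0.4]
finger_gap: -0.001
t 9.42 tcp [0.4939 0.1244 0.0353] F [ 0.6 -0.8 -0.4] gap -0.001  shift [-0.0001, -0.0007, -0.0004]
  turn [-0.0015, -3.1416, 0.0001]
  turn [-0.0001, 0.0, -0.001]
```

View pics/side6.png

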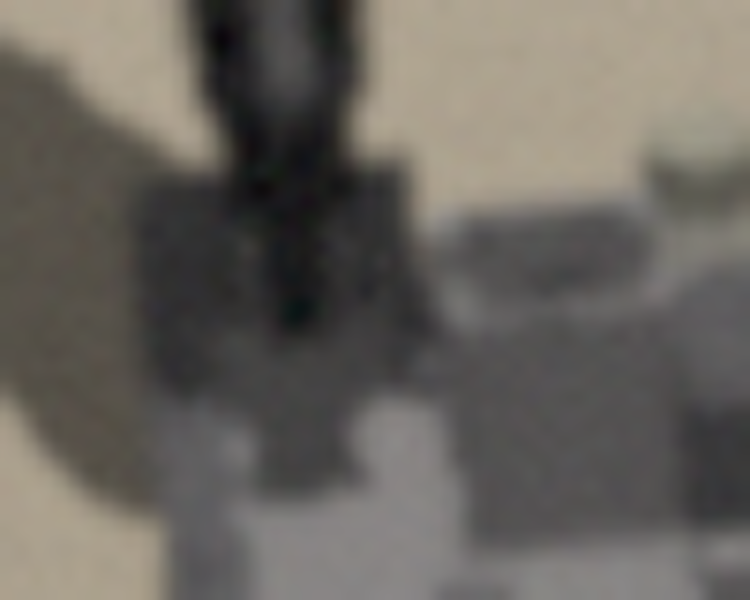

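```bash
for i in 1 2 3; do python3 -m crank '[[[0,0,-0.001],[0,0,0],0.0],[[0,0,-0.001],[0,0,0],0.0]]' | grep -E "pos|force"; done
```

```text
tool_pos: [0.4938, 0.1254, 0.0353]
force: [0.0, 0.1, -0.3]
tool_pos: [0.4938, 0.1265, 0.0353]
force: [0.3, -0.2, 0.6]
tool_pos: [0.4937, 0.1275, 0.0353]
force: [-0.1, -0.2, 0.6]
```

There is no wall force at local y = 0.058, so the fingertip may be thinner than its back. I'll back off a little, lift and look.

```bash
python3 -m crank '[[[0,0,0.005],[0,0,0],0.0],[[0,0,0.01],[0,0,0],0.0],[[0,-0.03,0.01],[0,0,0],0.0],[[0,-0.07,0.02],[0,0,0],0.0],[[0,-0.1,0.06],[0,0,0],0.0],[[0,-0.1,0.1],[0,0,0],0.0],[[0,-0.1,0.12],[0,0,0],0.0],[[0,-0.1,0.12],[0,0,0],0.0]]'
python3 - <<'E'
from h import *
goto(disp(DP,YAW,[-.0455,.055,.036])[0],disp((0,0),YAW,[0,1,0])[0])
for n,b in(("side",(200,170,130,100)),("top",(190,175,130,100))):
    p,_=read_camera(n); crop(p,*b,6,f"pics/{n}7.png")
E
```

```text
time_s: 10.63
tool_pos: [0.5032, 0.0039, 0.1365]
orientation: [-0.027, 0.025, -0.707, 0.707]
force: [-0.3, 0.1, -0.1]
finger_gap: 0.003
t 10.63 tcp [0.5032 0.0039 0.1365] F [-0.3  0.1 -0.1] gap 0.003  shift [0.0006, 0.1004, -0.1214]
  turn [0.0043, 3.1377, -0.0004]
  turn [-0.0003, -0.0039, -0.0027]
```

View pics/side7.png

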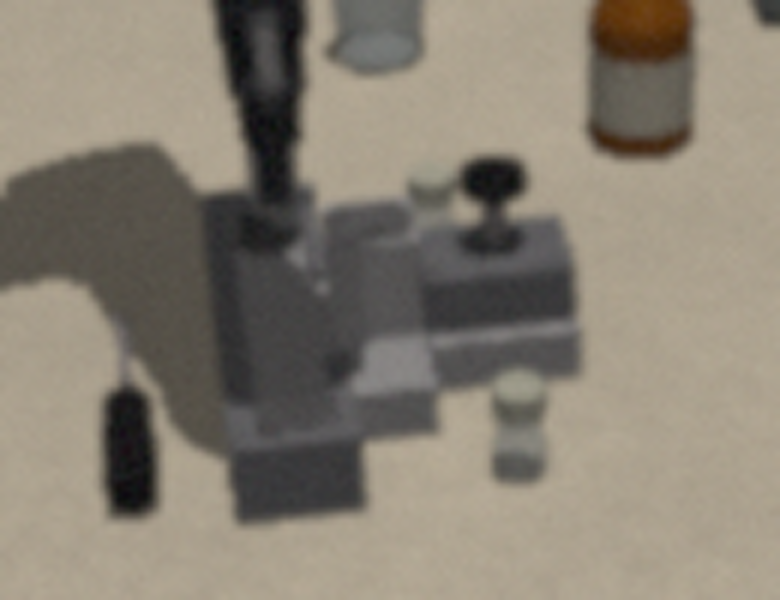

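View pics/top7.png

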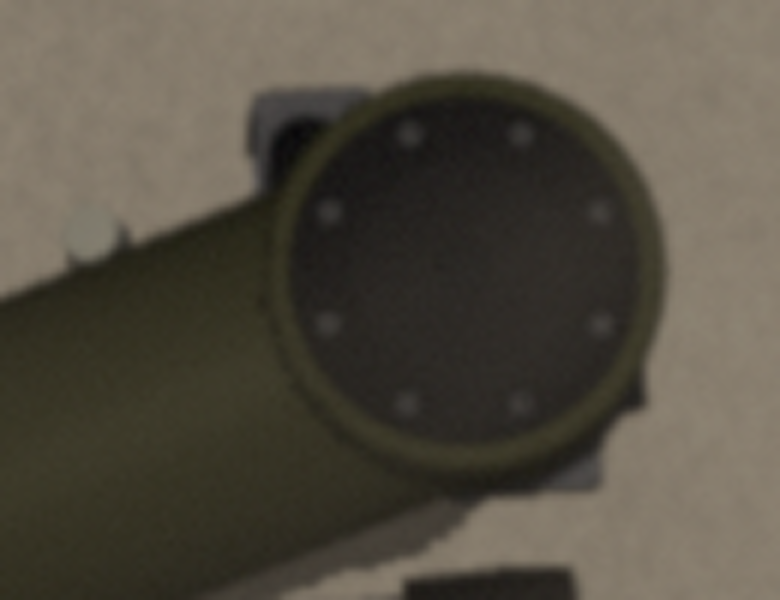

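```bash
python3 -m crank '[[[0.03,-0.05,0],[0,0,0],0.0],[[0.07,-0.08,0],[0,0,0],0.0],[[0.11,-0.08,0],[0,0,0],0.0],[[0.11,-0.08,0],[0,0,0],0.0],[[0.11,-0.08,0],[0,0,0],0.0]]'
python3 - <<'E'
from h import *
for n,b in(("side",(200,170,130,100)),("top",(190,175,130,100))):
    p,_=read_camera(n); crop(p,*b,6,f"pics/{n}8.png")
E
```

```text
time_s: 11.15
tool_pos: [0.392, -0.0004, 0.2181]
orientation: [0.031, -0.026, 0.707, -0.706]
force: [1.0, 0.5, 1.7]
finger_gap: -0.001
```

View pics/side8.png

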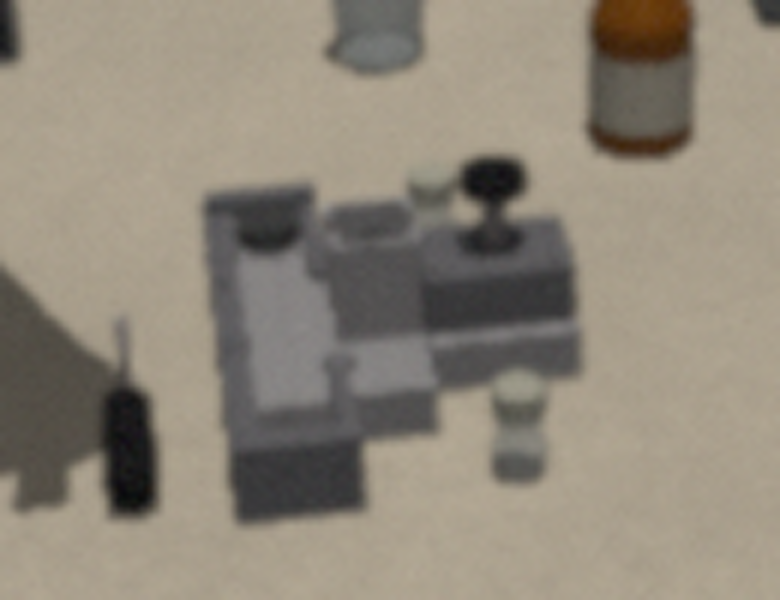

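View pics/top8.png

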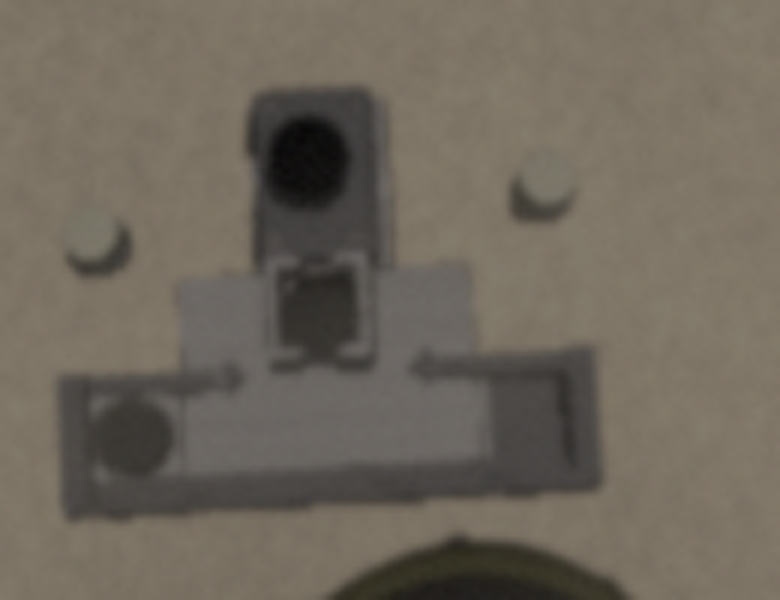

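The puck covers the seat: top crop (133,436), with the seat centre measured at (131,437). Next I'll check whether it has dropped, using depth and the side view against seated and unseated outlines.

Run:
```python
from h import *
for n in("top","side"):
    D=[];
    for _ in range(4): p,d=read_camera(n); D.append(np.where(d>0,d,np.nan))
    d=np.nanmedian(D,0)
    def zat(X,r):
        u=proj(n,X)[0]; zs=[]
        for c in range(int(u[0])-r,int(u[0])+r+1):
            for w in range(int(u[1])-r,int(u[1])+r+1):
                o,dd=ray(n,(c,w)); zs.append((o+dd*d[w,c])[2])
        return np.round([np.nanmedian(zs),np.nanstd(zs)],4)
    for k,L,r in(("puck",(-.0455,.086,.0415),3),("deck outlet",(-.046,0,.03),3),("deck2",(-.046,.04,.03),3),("housing",(.035,0,.064),1),("cap",(.06,0,.1055),2),("front rail",(-.071,0,.036),1)):
        if n=="side" and k=="puck": r=1
        print(n,k,zat(disp(DP,YAW,L)[0],r), "expect",L[2])
    P=cv2.resize(p[190:230,225:275,::-1],None,fx=15,fy=15,interpolation=cv2.INTER_CUBIC)
    if n=="side":
        a=np.linspace(0,2*np.pi,80)
        for zc,col in((.0415,(0,255,0)),(.046,(0,0,255))):
            X=disp(DP,YAW,np.c_[-.0455+.016*np.cos(a),.0865+.016*np.sin(a),0*a+zc]); q=(proj(n,X)+.5-[225,190])*15
            for v in q: cv2.circle(P,tuple(int(i) for i in v),2,col,-1)
        cv2.imwrite("pics/side9.png",P)
for l in("puck0","puck0_center","puck1_center"):
    for n in("top","side"):
        print(l,n,[(np.round(x["position"],1).tolist(),round(x["score"],2)) for x in spot_point(l,n)[:3]])
print(robot.get_state()["time_s"])
```

```text
top puck [0.0414 0.0009] expect 0.0415
top deck outlet [0.0301 0.0012] expect 0.03
top deck2 [0.0301 0.0011] expect 0.03
top housing [0.064  0.0011] expect 0.064
top cap [0.1059 0.0011] expect 0.1055
top front rail [0.0364 0.001 ] expect 0.036
side puck [0.0404 0.0007] expect 0.0415
side deck outlet [0.0291 0.0006] expect 0.03
side deck2 [0.0291 0.0008] expect 0.03
side housing [0.0633 0.0005] expect 0.064
side cap [0.1041 0.0452] expect 0.1055
side front rail [0.0353 0.0005] expect 0.036
puck0 top [([214.1, 250.5], 0.58)]
puck0 side [([244.6, 206.7], 0.54), ([221.2, 241.6], 0.26)]
puck0_center top [([207.8, 245.0], 0.53)]
puck0_center side [([244.9, 207.4], 0.39)]
puck1_center top []
puck1_center side [([241.4, 209.6], 0.72), ([262.1, 229.0], 0.64), ([223.1, 237.2], 0.35)]
11.95
```

View pics/side9.png

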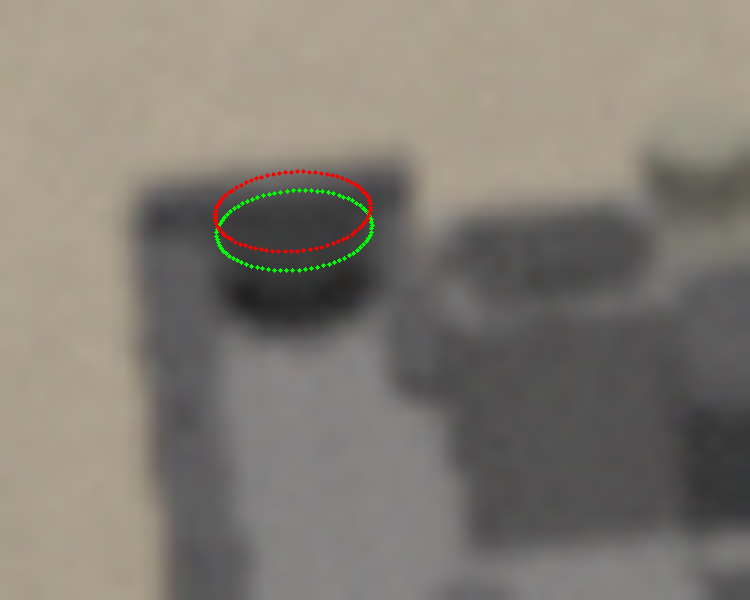

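Both cameras put the puck top 11.3 mm above the deck. Seated should be 11.5 mm and unseated 16 mm, so it is down, and the spread is plain plane noise, so it is flat. Last I'll check the magazine stack and the surroundings.

Run:
```python
from h import *
p,d=read_camera("top"); q=cv2.imread("pics/top0.png")[:,:,::-1]
u=proj("top",disp(DP,YAW,(0,0,.062))[0])[0]; c,w=int(round(u[0])),int(round(u[1]))
print("stack top z",np.median([ (lambda o,dd:(o+dd*d[j,i])[2])(*ray("top",(i,j))) for i in range(c-2,c+3) for j in range(w-2,w+3) if d[j,i]>0]).round(4))
# puck flatness
u=proj("top",disp(DP,YAW,(-.0455,.0865,.0415))[0])[0]; A=[]
for i in range(int(u[0])-3,int(u[0])+5):
    for j in range(int(u[1])-3,int(u[1])+5):
        if d[j,i]>0 and np.hypot(i-u[0],j-u[1])<4.5: o,dd=ray("top",(i,j)); A.append(o+dd*d[j,i])
A=np.array(A); B=np.c_[A[:,:2]-A[:,:2].mean(0),np.ones(len(A))]; print("tilt coeffs",np.linalg.lstsq(B,A[:,2],rcond=None)[0].round(3))
for nm,(r0,r1,c0,c1) in dict(vials=(198,226,195,232),vb=(198,218,268,295),bottle=(145,185,145,180),beaker=(200,240,95,135),tray=(170,230,385,435),clamp=(250,295,400,430)).items():
    print(nm,np.abs(p[r0:r1,c0:c1].astype(int)-q[r0:r1,c0:c1]).mean().round(1))
p2,_=read_camera("side"); q2=cv2.imread("pics/side0.png")[:,:,::-1]
print("screwdriver side",np.abs(p2[220:260,212:230].astype(int)-q2[220:260,212:230]).mean().round(1))
s=robot.get_state(); print(s["time_s"],s["tool_pos"],np.abs(s["dq"]).max(),s["force"].round(1))
```

```text
stack top z 0.0697
tilt coeffs [0.005 0.002 0.042]
vials 10.7
vb 10.9
bottle 8.6
beaker 9.9
tray 10.2
clamp 9.7
screwdriver side 15.7
12.05 [ 0.3932533  -0.00092955  0.21522321] 0.0019755473918103344 [0.6 0.5 0.1]
```

Puck tilt is about 0. The surroundings differ only by a uniform noise level. The stack top reads 70 mm where I expected 62, so I'll look at that more closely.

Run:
```python
from h import *
Z=[];I=[]
for _ in range(6):
    p,d=read_camera("top"); Z.append(np.where(d>0,d,np.nan)); I.append(p)
d=np.nanmedian(Z,0); p=np.mean(I,0).astype(np.uint8)
m=np.array([[ (lambda o,dd:(o+dd*d[j,i])[2]*1000)(*ray("top",(i,j))) for i in range(233,255)] for j in range(216,238)])
print(np.round(m).astype(int))
x=cv2.resize(np.clip(p[212:242,225:263,::-1]*1.8,0,255).astype(np.uint8),None,fx=18,fy=18,interpolation=cv2.INTER_CUBIC); cv2.imwrite("pics/mag.png",x)
q=cv2.imread("pics/top0.png"); x=cv2.resize(np.clip(q[212:242,225:263]*1.8,0,255).astype(np.uint8),None,fx=18,fy=18,interpolation=cv2.INTER_CUBIC); cv2.imwrite("pics/mag0.png",x)
```

```text
[[61 64 64 63 64 64 62 63 64 62 66 65 63 63 62 62 63 65 63 63 37 29]
 [29 63 65 65 64 64 84 63 63 63 63 62 65 83 83 84 84 84 74 58 38 31]
 [31 84 84 84 82 82 85 56 54 52 54 52 49 84 83 84 85 84 77 41 29 30]
 [31 84 83 80 77 77 76 66 45 44 44 42 45 69 67 67 65 83 79 27 28 29]
 [27 82 84 67 61 57 55 57 42 49 62 49 47 46 44 45 30 83 83 29 29 30]
 [28 85 84 69 34 28 40 62 67 67 70 69 67 65 47 31 28 84 84 30 30 32]
 [31 83 84 69 37 30 62 70 73 75 75 76 74 71 65 62 28 85 85 30 29 30]
 [32 84 84 72 39 59 71 77 75 75 75 76 75 75 73 66 45 86 83 29 30 32]
 [28 30 83 73 38 74 74 74 74 74 72 73 73 73 73 73 61 84 84 33 30 29]
 [30 29 84 73 40 71 72 72 73 74 72 71 72 72 71 71 69 83 83 37 30 32]
 [30 29 84 75 66 71 71 71 70 71 72 71 70 70 70 71 72 85 84 39 30 30]
 [30 29 83 76 69 71 71 70 69 69 72 70 71 69 72 71 70 85 85 45 30 29]
 [30 28 82 77 70 69 70 68 70 68 68 69 69 69 69 69 69 83 85 44 30 29]
 [28 30 84 79 46 69 69 68 67 65 69 66 69 68 68 67 67 84 84 48 30 31]
 [31 30 82 80 50 67 66 68 68 67 68 66 66 68 67 67 29 84 84 51 28 30]
 [29 31 84 82 51 30 65 66 65 65 66 65 64 65 65 65 30 84 83 57 31 30]
 [30 31 82 84 53 28 62 62 63 65 63 65 64 84 86 84 83 84 82 58 31 29]
 [32 30 84 84 84 85 84 85 64 64 62 61 62 84 84 84 85 84 85 62 30 30]
 [30 30 84 83 85 84 83 82 52 31 31 30 30 30 72 72 71 69 67 63 31 30]
 [30 29 31 62 62 61 59 58 53 32 30 28 29 30 30 31 30 31 40 38 30 30]
 [30 29 29 30 34 30 29 29 30 29 29 31 29 30 31 29 31 29 29 29 31 30]
 [31 31 30 32 29 31 31 30 31 30 30 31 29 30 30 29 30 30 30 28 29 29]]
```

View pics/mag.png

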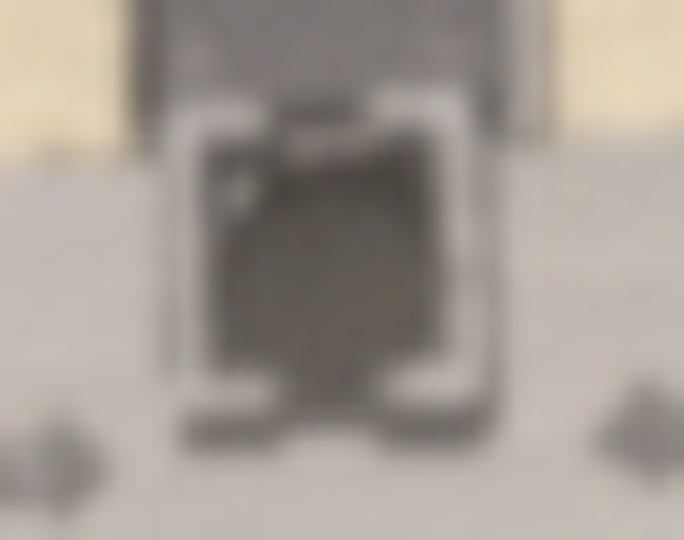

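View pics/mag0.png

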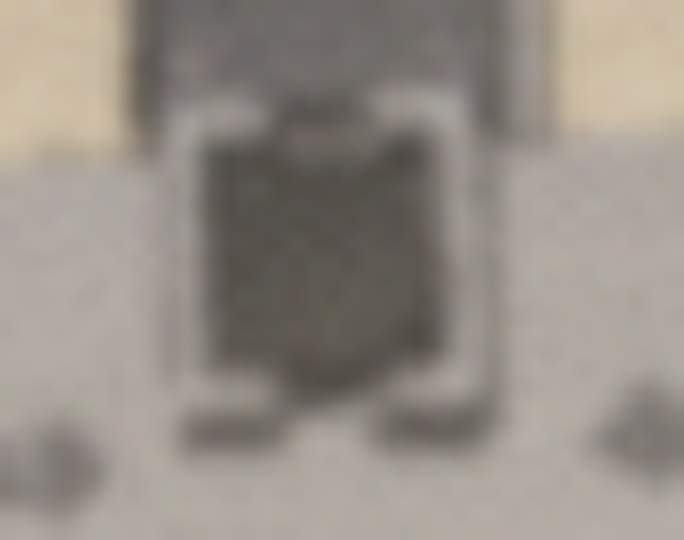

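The stack top slopes from about 77 mm at the rear to 62 mm at the front. The two remaining pucks are therefore in the magazine but leaning. In the zoom nothing sticks out past the front wall, where the deck reads 30 mm. The bright gap at the magazine corner was already there at 8.65 s, so they have been still since. Pushing them level could drive one out through the open bottom, and I was told to leave them, so I won't touch them. The arm is still and clear, so I'm handing in.

```bash
python3 -c "
from plant import robot
print(robot.close_job())"
```

```text
the job is handed in; nothing more can be done
None
```

I pressed the plunger once and one puck came out. I pushed it along the lane into the round seat at the +y end, and the job is handed in at about 12.4 s. One check was off: the two pucks left in the magazine are leaning instead of lying flat.

- **Press:** the plunger reached its hard stop. The fingertip height stalled at 81.6 mm while the force rose to 17 N. The plunger came back up, with the cap at 105.9 mm against an expected 105.5 mm.
- **Seated puck:** its top is 11.3 mm above the deck in both cameras (11.5 mm if seated, 16 mm if not). Its tilt is about zero, and it is centred on the seat within about 1 mm.
- **Surroundings and arm:** in a picture comparison, the vials, bottle, beaker, tray and clamp showed only an even noise-like change. The screwdriver's change in the side view was somewhat larger (15.7 against about 10). I didn't look into that further; the arm never went near it. The arm was still and touching nothing at z ≈ 0.215 m.
- **Check that was off:** the top of the remaining stack slopes from about 77 mm at the rear to 62 mm at the front; level would be 62 mm. The two pucks are still inside the magazine, nothing sticks out into the lane, and they looked unchanged from 8.65 s on. I left them because touching them risked pushing one out.

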